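Find and shim the rocking corner of a kiln-shelf plate

TASK

The plate under the little clay tree rocks at one corner: press down on the blue-grey spots at its corners, one after the other, until you find the one that sinks, then press the orange shim tab beside that corner down flat, leaving the other three shims standing. Then press on that same corner's spot again to prove that it is now carried, and finish while still holding it pressed. Use only your fingertips: nothing is to be picked up or shifted, and the tree stays standing on the plate.

Things in the scene. Friction and masses are not known exactly. Their poses are not given: they have to be found in the camera images.
- stand: Low dark steel stand bolted to the table, about 230 x 270 mm. Origin on the table under its centre; x to its far side, y to its left, z up. Under each corner of the plate it has a pad, and beside it an orange see-saw shim. The pads look alike: three are solid, one is soft; which corner that is changes every time and cannot be seen.
- plate: Loose square cream kiln-shelf plate, 220 x 220 x 14 mm, 0.9 kg, level on the pads: underside 40 mm, top 54 mm above the table. Origin at the centre of its underside, axes as the stand's. A blue-grey spot 22 mm wide marks each corner. A 5 N press on its spot sinks the rocking corner about 5 mm (it springs back when let go); the others give under 1 mm.
- tree: Loose dark clay tree (cone 54 mm wide, 65 mm tall, pale beads) standing near the plate's centre; origin at the centre of its base. Must stay standing there.
- corner_1 (a point): Spot to press on the plate's far left corner, on its top face, at (85, 80) mm in the plate's frame. shim_1 belongs to it: once that shim is flat, its inner end stands about 1.3 mm below the level plate, so this corner, if it was the rocking one, gives at most 2 mm and rests on the shim.
- corner_2 (a point): Spot to press on the plate's far right corner, on its top face, at (85, -80) mm in the plate's frame. shim_2 belongs to it: once that shim is flat, its inner end stands about 1.3 mm below the level plate, so this corner, if it was the rocking one, gives at most 2 mm and rests on the shim.
- corner_3 (a point): Spot to press on the plate's near left corner, on its top face, at (-85, 80) mm in the plate's frame. shim_3 belongs to it: once that shim is flat, its inner end stands about 1.3 mm below the level plate, so this corner, if it was the rocking one, gives at most 2 mm and rests on the shim.
- corner_4 (a point): Spot to press on the plate's near right corner, on its top face, at (-85, -80) mm in the plate's frame. shim_4 belongs to it: once that shim is flat, its inner end stands about 1.3 mm below the level plate, so this corner, if it was the rocking one, gives at most 2 mm and rests on the shim.
- shim_1 (a joint): Angle of the far left orange see-saw shim: 0 to 0.04 rad at the start, its outer tab standing up; 0.42 rad when pressed flat (level, end stop). It turns on a pivot along the stand's x, 114 mm from the stand's middle and 33 mm above the table. Stiff: about 7 N down on the tab moves it, it stays where it is left, nothing springs back.
- tab_1 (a point): Middle of the upper face of the far left shim's outer tab (34 mm long, 30 mm wide, 4 mm thick), 58 mm out from the pivot, pointing to the stand's left. About 58 mm above the table when standing, 35 mm when flat (then 172 mm from the stand's middle); nothing under it but the table.
- shim_2 (a joint): Angle of the far right orange see-saw shim: 0 to 0.04 rad at the start, its outer tab standing up; 0.42 rad when pressed flat (level, end stop). It turns on a pivot along the stand's x, 114 mm from the stand's middle and 33 mm above the table. Stiff: about 7 N down on the tab moves it, it stays where it is left, nothing springs back.
- tab_2 (a point): Middle of the upper face of the far right shim's outer tab (34 mm long, 30 mm wide, 4 mm thick), 58 mm out from the pivot, pointing to the stand's right. About 58 mm above the table when standing, 35 mm when flat (then 172 mm from the stand's middle); nothing under it but the table.
- shim_3 (a joint): Angle of the near left orange see-saw shim: 0 to 0.04 rad at the start, its outer tab standing up; 0.42 rad when pressed flat (level, end stop). It turns on a pivot along the stand's x, 114 mm from the stand's middle and 33 mm above the table. Stiff: about 7 N down on the tab moves it, it stays where it is left, nothing springs back.
- tab_3 (a point): Middle of the upper face of the near left shim's outer tab (34 mm long, 30 mm wide, 4 mm thick), 58 mm out from the pivot, pointing to the stand's left. About 58 mm above the table when standing, 35 mm when flat (then 172 mm from the stand's middle); nothing under it but the table.
- shim_4 (a joint): Angle of the near right orange see-saw shim: 0 to 0.04 rad at the start, its outer tab standing up; 0.42 rad when pressed flat (level, end stop). It turns on a pivot along the stand's x, 114 mm from the stand's middle and 33 mm above the table. Stiff: about 7 N down on the tab moves it, it stays where it is left, nothing springs back.
- tab_4 (a point): Middle of the upper face of the near right shim's outer tab (34 mm long, 30 mm wide, 4 mm thick), 58 mm out from the pivot, pointing to the stand's right. About 58 mm above the table when standing, 35 mm when flat (then 172 mm from the stand's middle); nothing under it but the table.
- jar_blue: Small blue glaze jar, 56 mm wide, 75 mm tall, a loose bystander to leave alone; origin at the centre of its underside.
- jar_amber: Small amber glaze jar, 56 mm wide, 75 mm tall, a loose bystander to leave alone; origin at the centre of its underside.
- mug: White water mug, 76 mm wide, 85 mm tall, a loose bystander to leave alone; origin at the centre of its underside.
- spatula: Clay spatula lying flat, 170 mm long, a loose bystander to leave alone; origin at the centre of its underside.
- cutter: Green ring cutter, 56 mm across, 20 mm tall, a loose bystander to leave alone; origin at the centre of its underside.
There are look-alikes about, which are no part of the job. What is shaped like the tree but red or yellow is not meant.

How it is judged (in metres and radians):
On the way, in this order (a step that is already met when the one before it is completed fails the run):
1. the rocking corner is pressed down until it sinks (3 mm or more) (contact force between the fingers and plate above 0.5 N and z of any of corner_1, corner_2, corner_3, corner_4 in the frame of stand below 0.051 m), for 0.1 s.
2. one shim is pressed flat (value of joint any of shim_1, shim_2, shim_3, shim_4 above 0.37 rad), for 0.2 s.
At the end, for the whole second after the job is handed in: Still pressed with over 2 N, the corner has sunk under 3 mm and bears (over 1.5 N) on its own shim, which is flat (over 0.36 rad); the other three shims still stand (under 0.2 rad); the tree stands within 40 mm of the plate's centre; the plate is still (contact force between the fingers and plate above 2 N and ((value of joint shim_1 above 0.36 rad and value of joint each of shim_2, shim_3, shim_4 below 0.2 rad and contact force between shim_1 and plate above 1.5 N and z of corner_1 in the frame of stand above 0.051 m) or (value of joint shim_2 above 0.36 rad and value of joint each of shim_1, shim_3, shim_4 below 0.2 rad and contact force between shim_2 and plate above 1.5 N and z of corner_2 in the frame of stand above 0.051 m) or (value of joint shim_3 above 0.36 rad and value of joint each of shim_1, shim_2, shim_4 below 0.2 rad and contact force between shim_3 and plate above 1.5 N and z of corner_3 in the frame of stand above 0.051 m) or (value of joint shim_4 above 0.36 rad and value of joint each of shim_1, shim_2, shim_3 below 0.2 rad and contact force between shim_4 and plate above 1.5 N and z of corner_4 in the frame of stand above 0.051 m)) and angle between tree's own z axis and vertical below 0.15 rad and horizontal distance between tree and plate below 0.04 m and linear speed of plate below 0.02 m/s); the arm keeps its last pose, push and grip.
It fails at once if a second shim is pressed (value of joint each of shim_1, shim_2 above 0.2 rad or value of joint each of shim_1, shim_3 above 0.2 rad or value of joint each of shim_1, shim_4 above 0.2 rad or value of joint each of shim_2, shim_3 above 0.2 rad or value of joint each of shim_2, shim_4 above 0.2 rad or value of joint each of shim_3, shim_4 above 0.2 rad).
It fails at once if the plate is lifted or shifted (z of plate in the frame of stand above 0.052 m or distance of plate from where it was at the start of the episode above 0.02 m).
It fails at once if the tree is tipped, lifted or carried (angle between tree's own z axis and vertical above 0.4 rad or distance of tree from where it was at the start of the episode above 0.035 m).
It fails at once if a bystander is moved (distance of any of jar_blue, jar_amber, mug, spatula, cutter from where it was at the start of the episode above 0.025 m).
It also fails if it takes over 51 s, if anything falls off the work surface, if the arm or the gripper's body presses on something with over 40 N, if the wrist force passes 120 N, or if a joint passes its speed limit or range.

ROBOT

A 7-joint arm with a two-finger parallel gripper is mounted at the origin on the work surface. World frame = base frame: x ahead of the robot, y to its left, z up, the work surface at z = 0. Lengths are in m, angles in degrees, forces in N, time in s.
With the tool pointing down it reaches from about 0.35 to 0.775 m from the base axis. Payload 3.1 kg.
Tool frame: the origin (TCP) lies on the centre line of the jaws, within the pads' length; the fingertips stand 17 mm ahead of it and the grasp point (between the pads) lies 2 mm behind it (robot.tip_reach is the distance from the TCP to the fingertips, in m); z points along the fingers, y is the line along which they close (so a half turn about z gives the same grasp; the last joint's range is limited). The gripper opens to 85 mm and grips with 20 to 120 N. Pads are 22 mm wide; open, the fingers measure 114 mm over their backs; the gripper's body (76 mm by 85 mm) begins 54 mm behind the grasp point. The pads swing forward as they close: fully open they stand 13 mm farther back than shut.
Start: joints at [66.251, 17.813, 0.802, 86.603, -0.252, 75.585, -1.558], TCP at [0.2, -0.512, 0.248] pointing down, gripper open.
Joint ranges: [-154.91, 154.91], [-16.99, 109.72], [-72.82, 74.43], [7.12, 147.25], [-82.49, 262.49], [11.32, 116.49], [-174.64, 174.64]. Speed limits (degrees/s): [159.86, 159.86, 180, 180, 180, 180, 180].

INTERFACE

Orientations are given as [roll, pitch, yaw] about the fixed x, y, z axes, in that order (R = Rz(yaw) Ry(pitch) Rx(roll)).
In Python, from station import robot, fingers, vision, workorder, recognise gives the robot as it stands. Calls block until the motion is done:
- robot.move_to(position, orientation): joint-space move of the TCP to a pose.
- robot.line_to(position, orientation=None, velocity=0.15, f_stop=None): straight line of the TCP; orientation=None keeps the orientation; velocity is the mean speed in m/s. With f_stop (N) it stops when the force on the tool has changed by that much, and returns True; else False.
- robot.move_j(angles): joint-space move.
- fingers.gripper_to(opening, force=None): opening from 0.0 (shut) to 1.0 (fully open); force is the grip in N (None keeps the last); returns when the fingers have stopped.
- robot.pause(seconds).
- robot.inverse_kinematics(position, orientation): joint angles nearest the present ones, or None.
- vision.grab_frame(name): name is "scene" or "top" or "wrist"; returns the picture (420x560x3 uint8, red, green, blue); there is no depth.
- vision.calibration(name): a dict with "mtx" (3x3 intrinsics, pixels), "extrinsics" (4x4, takes a point from world to camera coordinates); the wrist camera has in their place "T_tool_cam" (4x4, takes a point from camera to tool coordinates, whose origin is the TCP and whose axes are the flange's). Camera axes: x right, y up, looking along -z (the intrinsics and any distortion apply to the point x, -y, -z); pixel columns grow to the right and rows downward; lengths in m; the calibration is good to about 2 mm. A picture is of the moment at which its call begins: read the wrist's pose just before it. calibration takes no time and is no camera call.
A pose or a line that the arm cannot do raises robot.PlanningError and nothing moves.
- workorder.close_job(): hands the job in; it is judged then, once.
Trained networks look in the newest picture that a camera, given by its name, has taken for a name from the list of things; names that differ only in an ending like _2 or _b are one class to them, and where a whole thing is asked for, a point or a joint stands for the part that bears it (a point fixed in the world has none). Each returns a list of dicts, best first, with "p" (0 to 1); they miss things now and then, are a little off and sometimes report something else, mostly with a low value. They report only what shows in the picture. A call takes as long as a camera call. They do not tell look-alikes from the thing itself.
- recognise(label, camera): "rect" ([centre column, centre row, width, height] in pixels, round what is visible of it).
Readings, each from a call of its own:
- robot.current_time_s(): time.
- robot.current_joint_positions(): joint angles.
- robot.current_dq(): joint speeds.
- robot.current_joint_torque(): joint torques, N m.
- robot.current_tool_pos(): TCP position.
- robot.current_eef_rot(): TCP orientation.
- robot.current_contact_force(): force on the tool from outside, world axes, zero at the start.
- robot.current_torque(): the same for the moment, N m.
- robot.current_finger_gap(): opening from 0.0 (shut) to 1.0 (fully open).
- robot.current_gripper_force(): force on a finger pad.
Only numpy, scipy, OpenCV 4.12 (cv2) and the standard library are available. Lean on these libraries where they do the work, as an engineer would, in place of code of your own. Each camera call takes 0.05 s, during which the arm holds its last target. There are 200 camera calls.

## Working session

There is one attempt and no reset: what is moved stays moved. The work goes in short steps, each a Python script; the robot and the scene stay as the last script left them, time stands still between calls to the robot, and variables do not carry over. Pictures are saved under pics/ and viewed, at most 10 in all, crops included, and the job is handed in when it is done.

```bash
mkdir -p pics
cat > h.py <<'E'
import numpy as np, cv2
from station import robot, fingers, vision, workorder, recognise
def save(n,f): 
    im=vision.grab_frame(n); cv2.imwrite(f'pics/{f}.png',im[:,:,::-1]); return im
def proj(n,P):
    c=vision.calibration(n); E=np.array(c['extrinsics']); p=E[:3,:3]@np.array(P)+E[:3,3]
    q=np.array(c['mtx'])@np.array([p[0],-p[1],-p[2]]); return q[:2]/q[2]
def ray(n,uv):
    c=vision.calibration(n); E=np.array(c['extrinsics']); d=np.linalg.inv(c['mtx'])@[uv[0],uv[1],1]
    d=np.array([d[0],-d[1],-d[2]]); R=E[:3,:3]; return -R.T@E[:3,3], R.T@d
def atz(n,uv,z):
    o,d=ray(n,uv); return o+d*(z-o[2])/d[2]
def tri(a,b):
    (o1,d1),(o2,d2)=ray('top',a),ray('scene',b)
    s=np.linalg.lstsq(np.c_[d1,-d2],o2-o1,rcond=None)[0]
    p,q=o1+d1*s[0],o2+d2*s[1]; return (p+q)/2,np.linalg.norm(p-q)
E
python3 - <<'E'
from h import *
print({k:v for k,v in vision.calibration('top').items()})
for n in ('top','scene'):
    save(n,n+'0')
    for l in ('plate','stand','tree','corner_1','tab_1','jar_blue','jar_amber','mug','spatula','cutter'):
        print(n,l,[(np.round(r['rect']).tolist(),round(r['p'],2)) for r in recognise(l,n)][:5])
print(robot.current_time_s())
E
```

```text
{'mtx': array([[420.9821964 ,   0.        , 276.45631016],
       [  0.        , 420.9821964 , 208.32979268],
       [  0.        ,   0.        ,   1.        ]]), 'extrinsics': array([[-2.29335888e-03, -9.99862109e-01,  1.64469654e-02,
        -2.27575971e-02],
       [ 9.87773146e-01,  2.98768512e-04,  1.55897795e-01,
        -5.25143669e-01],
       [-1.55881212e-01,  1.66034003e-02,  9.87636256e-01,
        -1.22824872e+00],
       [ 0.00000000e+00,  0.00000000e+00,  0.00000000e+00,
         1.00000000e+00]])}
top plate [([248.0, 191.0, 73.0, 76.0], 0.75)]
top stand [([248.0, 195.0, 121.0, 77.0], 0.61), ([293.0, 164.0, 22.0, 9.0], 0.52)]
top tree [([246.0, 192.0, 14.0, 15.0], 0.79), ([234.0, 249.0, 18.0, 18.0], 0.77), ([305.0, 196.0, 18.0, 17.0], 0.68), ([199.0, 248.0, 10.0, 16.0], 0.62), ([212.0, 142.0, 16.0, 11.0], 0.58)]
top corner_1 [([250.0, 193.0, 72.0, 73.0], 0.58)]
top tab_1 [([197.0, 166.0, 25.0, 12.0], 0.72), ([199.0, 221.0, 24.0, 10.0], 0.68), ([295.0, 165.0, 25.0, 8.0], 0.62), ([296.0, 215.0, 28.0, 8.0], 0.51)]
top jar_blue [([113.0, 193.0, 25.0, 19.0], 0.58)]
top jar_
[... 460 characters left out ...]
.0, 28.0], 0.88), ([283.0, 242.0, 16.0, 27.0], 0.85), ([337.0, 223.0, 22.0, 26.0], 0.62), ([270.0, 341.0, 19.0, 26.0], 0.61)]
scene corner_1 [([282.0, 255.0, 134.0, 112.0], 0.63)]
scene tab_1 [([212.0, 237.0, 26.0, 24.0], 0.72), ([311.0, 311.0, 36.0, 19.0], 0.7), ([355.0, 261.0, 31.0, 18.0], 0.6), ([257.0, 197.0, 20.0, 23.0], 0.5)]
scene jar_blue [([434.0, 362.0, 30.0, 41.0], 0.71)]
scene jar_amber [([168.0, 137.0, 22.0, 28.0], 0.66), ([258.0, 197.0, 21.0, 24.0], 0.21)]
scene mug [([450.0, 248.0, 48.0, 48.0], 0.91), ([283.0, 255.0, 131.0, 107.0], 0.32)]
scene spatula [([232.0, 328.0, 24.0, 29.0], 0.74), ([257.0, 131.0, 45.0, 38.0], 0.66)]
scene cutter [([232.0, 326.0, 19.0, 30.0], 0.78)]
1.1
```

View pics/top0.png

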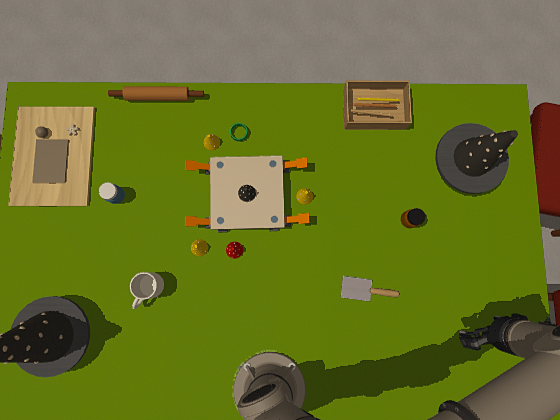

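View pics/scene0.png

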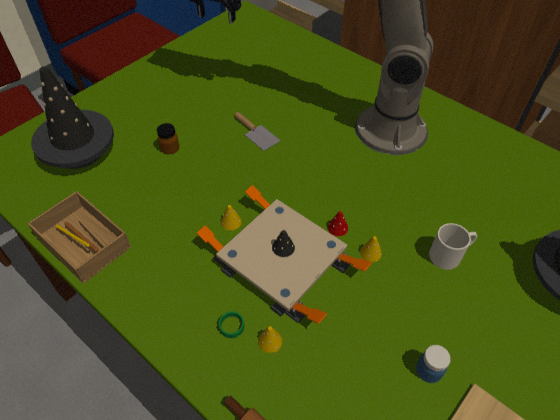

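The black tree stands on the plate at top (247,192) and scene (283,242). The yellow look-alikes are at top (212,142), (305,196) and (200,248), and the red one is at (235,250). All four are off the plate, so the black one with pale beads is the one meant. The spots and tabs can be seen in both views, so next I'll locate them by colour.

Run:
```python
from h import *
B={}
def blobs(m,amin,off):
    n,l,s,c=cv2.connectedComponentsWithStats(m.astype(np.uint8)); 
    return [(c[i]+off,int(s[i][4])) for i in range(1,n) if s[i][4]>=amin]
for n,(x0,y0,x1,y1) in dict(top=(180,145,320,240),scene=(190,180,385,330)).items():
    im=cv2.imread(f'pics/{n}0.png')[y0:y1,x0:x1]; h=cv2.cvtColor(im,cv2.COLOR_BGR2HSV)
    H,S,V=[h[:,:,i].astype(int) for i in range(3)]
    for k,m in dict(spot=(H>95)&(H<130)&(S>50)&(V>80),tab=(H>=4)&(H<=16)&(S>200)&(V>150)).items():
        B[n,k]=blobs(m,10,[x0,y0]); print(n,k,[(c.round(1).tolist(),a) for c,a in B[n,k]])
best=[]
for k in('spot','tab'):
  for a,_ in B['top',k]:
    for b,_ in B['scene',k]:
        p,e=tri(a,b)
        if e<.02 and .01<p[2]<.09: print(k,a.round(),b.round(),p.round(4),round(e,4))
im=np.hstack([cv2.resize(cv2.imread('pics/top0.png')[140:260,180:320],None,fx=2.8,fy=2.8,interpolation=2),cv2.resize(cv2.imread('pics/scene0.png')[180:330,195:385],(400,336),interpolation=2)])
cv2.imwrite('pics/crop.png',im)
```

```text
top spot [([219.4, 164.1], 26), ([272.5, 163.0], 25), ([274.0, 218.6], 27), ([220.1, 219.9], 25)]
top tab [([296.8, 163.2], 158), ([195.8, 165.3], 168), ([298.9, 218.4], 158), ([195.6, 221.1], 182)]
scene spot [([279.0, 210.0], 31), ([330.9, 244.0], 41), ([231.9, 253.5], 41), ([284.8, 292.6], 52)]
scene tab [([256.7, 196.0], 213), ([209.0, 237.5], 258), ([356.2, 262.0], 188), ([312.6, 313.3], 123)]
spot [219. 164.] [285. 293.] [0.6588 0.1495 0.054 ] 0.0001
spot [272. 163.] [232. 253.] [ 0.6625 -0.011   0.0533] 0.0008
spot [274. 219.] [279. 210.] [ 0.4923 -0.0153  0.0528] 0.0007
spot [220. 220.] [331. 244.] [0.4883 0.1447 0.053 ] 0.0007
tab [297. 163.] [209. 238.] [ 0.6637 -0.086   0.0484] 0.001
tab [196. 165.] [313. 313.] [0.6554 0.2233 0.0476] 0.0037
tab [299. 218.] [257. 196.] [ 0.4933 -0.0902  0.0487] 0.0003
tab [196. 221.] [356. 262.] [0.4857 0.2178 0.0473] 0.0002
```

View pics/crop.png

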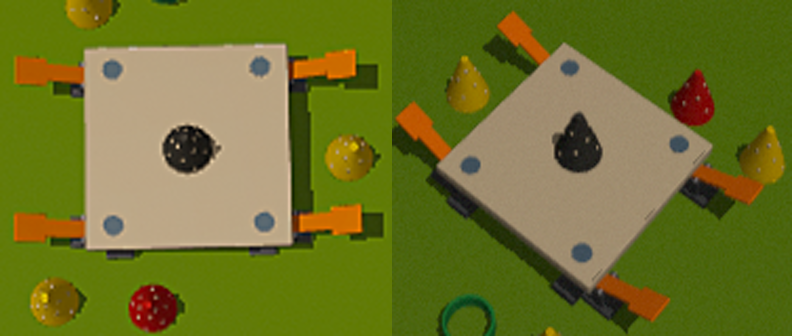

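Each view shows four blue-grey spots on a 160 x 170 mm rectangle at z≈0.053, which matches the description, with the plate yawed about 1.6°. The black tree is at the plate's centre. The yellow and red cones stand only on the table. Next I'll press the corners.

```bash
cat >> h.py <<'E'
S={1:(.6588,.1495),2:(.6625,-.011),3:(.4883,.1447),4:(.4923,-.0153)}
O=[180,0,0]
def press(xy,ztop,depth,f1=1.5,f2=5,v=.02):
    """hover, touch at f1, then on to f2; returns touch z, end z of tips, force"""
    t=robot.tip_reach
    robot.line_to([*xy,ztop+.008+t],velocity=.1)
    F0=robot.current_contact_force()[2]
    hit=robot.line_to([*xy,ztop-.012+t],velocity=v,f_stop=f1); z1=robot.current_tool_pos()[2]-t
    if not hit: return None
    robot.line_to([*xy,z1-depth+t],velocity=v,f_stop=f2-f1); robot.pause(.3)
    z2=robot.current_tool_pos()[2]-t
    return [round(float(x),4) for x in (z1,z2,z1-z2,robot.current_contact_force()[2]-F0,robot.current_time_s())]
E
python3 - <<'E'
from h import *
print(robot.current_eef_rot(),robot.tip_reach)
fingers.gripper_to(0.0)
q=lambda p,o:robot.inverse_kinematics(p,o)
print(q([*S[4],.15],O))
robot.move_to([*S[4],.12],O); print(robot.current_eef_rot(),robot.current_time_s())
for c in (4,2,1,3):
    robot.line_to([*S[c],.095],velocity=.2)
    r=press(S[c],.054,.008); print(c,r,flush=True)
    if r is None or r[2]>.003: break
    robot.line_to([*S[c],.095],velocity=.15)
E
```

```text
[1.79995611e+02 2.32130990e-03 2.13660278e+01] 0.017
[ 23.4647866   18.31339493 -29.21898072 102.98048209  10.07244295
  61.28396754 -99.38112022]
[ 1.79956256e+02 -1.86859151e-02 -1.18149689e-01] 3.9833
4 [0.0522, 0.0495, 0.0026, 5.0654, 5.7333]
2 [0.0542, 0.0542, 0.0, 5.1575, 8.4417]
1 [0.0542, 0.0542, 0.0, 5.7068, 11.075]
3 [0.0542, 0.0541, 0.0, 4.2625, 13.7583]
```

Corner 4 (near right) is the rocking one: it sank 4.7 mm at 5 N, while the others gave nothing. I'll press it once more to be sure, then press tab 4.

Run:
```python
from h import *
robot.line_to([*S[4],.095],velocity=.2)
print(press(S[4],.054,.006,f2=6)); 
robot.line_to([*S[4],.11],velocity=.15)
T=(.4936,-.1035); t=robot.tip_reach
robot.line_to([*T,.11],velocity=.15)
print(robot.line_to([*T,.06+t],velocity=.1,f_stop=15))
print(robot.line_to([*T,.031+t],velocity=.03,f_stop=25)); robot.pause(.4)
print(robot.current_tool_pos(),robot.current_contact_force(),robot.current_time_s())
robot.line_to([*T,.13],velocity=.15)
robot.line_to([T[0]-.02,T[1]-.15,.2],velocity=.2)
a=save('top','t1'); b=save('scene','s1'); print(robot.current_time_s())
cv2.imwrite('pics/after.png',np.hstack([cv2.resize(x[...,::-1][y:y+120,c:c+140],None,fx=2.8,fy=2.8,interpolation=2) for x,y,c in((a,140,180),(b,180,195))]))
```

```text
[0.0522, 0.0495, 0.0027, 6.4814, 16.4833]
False
False
[ 0.4950184  -0.10645002  0.05127149] [-4.34546951 -4.23637155 17.89518712] 19.6667
21.45
```

View pics/after.png

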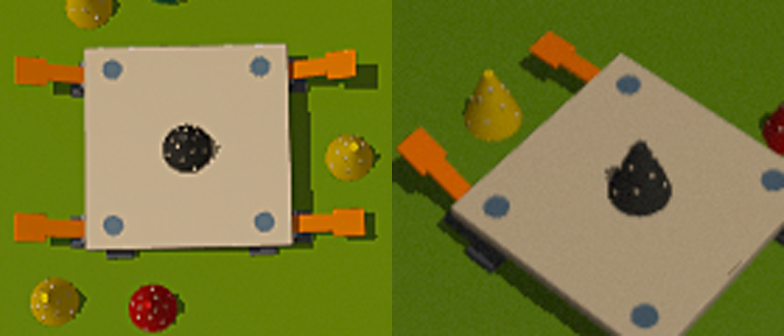

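Tab 4 is now flat: the tips ended at z = 34 mm with 18 N, and it looks longer and level in the top view. The other three still stand and the tree is in place. Last step is the proving press.

Run:
```python
from h import *
robot.line_to([.4936,-.1035,.13],velocity=.2)
robot.line_to([*S[4],.11],velocity=.2)
print(press(S[4],.054,.006,f2=8)); robot.pause(1)
print(robot.current_tool_pos()[2]-.017,robot.current_contact_force(),robot.current_time_s())
```

```text
[0.053, 0.053, 0.0001, 5.2828, 24.575]
0.0529124850458146 [-1.55625721 -0.359682    6.28737947] 25.575
```

The corner now gives only 1.3 mm and holds steady at about 5 N, so it is resting on its shim. Handing in.

```bash
python3 -c "
from h import *
print(workorder.close_job())"
```

```text
the job is handed in; nothing more can be done
None
```

The rocking corner was corner_4 (near right). I pressed shim_4 flat and left the other three standing. At hand-in I was holding the corner at about 5 N with only 1.3 mm of give; the judge returned no verdict.

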